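Hold the dispenser shutter open over a catch pot

ROBOT

A 6-joint arm with a two-finger parallel gripper is mounted at the origin on the work surface. World frame = base frame: x ahead of the robot, y to its left, z up, the work surface at z = 0. Lengths are in m, angles in rad, forces in N, time in s.
With the tool pointing down it reaches from about 0.25 to 0.725 m from the base axis. Payload 4 kg.
Tool frame: the origin (TCP) lies on the centre line of the jaws, within the pads' length; the fingertips stand 17 mm ahead of it and the grasp point (between the pads) lies 2 mm behind it; z points along the fingers, y is the line along which they close (so a half turn about z gives the same grasp; the last joint's range is limited). The gripper opens to 85 mm and grips with 20 to 120 N. Pads are 22 mm wide; open, the fingers measure 114 mm over their backs; the gripper's body (76 mm by 85 mm) begins 54 mm behind the grasp point. The pads swing forward as they close: fully open they stand 13 mm farther back than shut.
Start: joints at [-1.238, 0.241, 0.005, 1.335, 0, 1.571], TCP at [0.163, -0.473, 0.248] pointing down, gripper open.
Joint ranges: [-2.72, 2.72], [-1.05, 1.87], [-1.09, 1.28], [-1.99, 2.15], [-1.42, 1.44], [-3.14, 3.14]. Speed limits (rad/s): [2.79, 2.79, 3.14, 3.14, 3.14, 3.14].

INTERFACE

Orientations are given as a unit quaternion [x, y, z, w].
In Python, from workcell import get_obs, imaging, order gives the robot as it stands.
- The arm moves only by the tool apply_moves, never from a script. Its argument "targets" is a list that holds one entry, the list of rows, each a list of 5 numbers: the shift along the world's x, y, z in units of 40 mm (1.0 is 40 mm), then the turn about the world's z in degrees, then the gripper command: -1 is shut, 1 is fully open, values between are in proportion. In form: [[[dx, dy, dz, turn, fingers], ...]]. A call has 1 to 8 rows; each row shifts and turns the commanded pose from where the row before left it; what a row does not reach is not made up. A row lasts 1/12 s, in which the tool goes at most 41.7 mm and 7.16 degrees, less where a joint would pass 70% of its speed; a pose out of reach is approached as far as the arm can. A call is refused whole if a number of a shift passes 1 or a number of a turn 7.16, either way. A call with a gripper value outside its range is refused whole. The fingers move at their own pace and stop on an object; the grip force is fixed at half the most. Time passes only in rows, so rows that do not move let the fingers close. It gives the time, the measured TCP pose, the force, the opening and the grip force at its end, in the units of the state.
- get_obs(): the state, without advancing time (a new reading comes with each control period).
- imaging.camera(name): name is "scene" or "top"; returns (picture, depth): 480x640x3 uint8, blue, green, red; 480x640 float32, m along the optical axis (not along the pixel's ray), 0 where there is no reading.
- imaging.get_calibration(name): a dict with "camera_matrix" (3x3 intrinsics, pixels), "eye" and "rotation" of the camera in the world. Camera axes: x right, y down, z forward; pixel columns grow to the right and rows downward; lengths in m; the calibration is good to about 2 mm. A picture is of the moment at which its call begins. get_calibration takes no time and is no camera call.
- order.job_done(): hands the job in; it is judged then, once.
The state is a dict: "clock": time; "joint_pos": joint angles; "joint_vel": joint speeds; "tau": joint torques, N m; "eef_pos": TCP position; "tool_rot": TCP orientation; "ft_force": force on the tool from outside, world axes, zero at the start; "ft_torque": the same for the moment, N m; "grip_width": finger opening in m; "grasp_force": force on a finger pad.
Only numpy, scipy, OpenCV 4.12 (cv2) and the standard library are available. Lean on these libraries where they do the work, as an engineer would, in place of code of your own. Each camera call takes 0.05 s, during which the arm holds its last target. There are 200 camera calls.

TASK

The topping dispenser is empty and a colleague is about to rinse it through. First stand the dark grey pot upright inside the blue ring under the end of the chute and let go of it; only then pull the orange spring-return shutter grip out until its yellow pointer is over the red clip, and keep it there: the program finishes while the gripper is still holding the grip at the clip. The shutter must stay shut until the pot is in the ring, and the other things on the counter stay where they are.

Things in the scene. Friction and masses are not known exactly. Their poses are not given: they have to be found in the camera images.
- pot_center (a point): Centre (half-way up) of the dark grey open pot, round, 50 mm tall, outer diameter 60 mm at the foot and 64 mm at the rim, wall 4 mm, about 0.12 kg, loose and upright on the counter among a white pot of the same shape and a jar; z up
- dispenser: Fixed dispenser: dark base plate 6 mm thick, aluminium hopper 90 x 100 mm, 150 mm tall, black lid. Origin: under the hopper's middle at counter height; the shutter grip is pulled along this frame's -x, the chute leads to its -y, z up. The chute is 44 mm wide, its side rims fall from 93 mm above the counter at the hopper to 68 mm at the lip, which ends 38 mm short of the blue ring's centre
- nest (a point): Centre of the blue locating ring, on its floor 6 mm above the counter; the ring is 4 mm high, 74 mm inside and 84 mm outside diameter. It lies 145 mm to the -y side of the dispenser's origin. Same axes as the dispenser
- grip (a point): Middle of the orange upright grip of the shutter: a round post of 18 mm diameter, 52 mm tall, its top 132 mm and this point 106 mm above the counter, with free space around it (thin steel bar, pointer and gauge bar lie below 76 mm; the hopper is 60 mm behind it when shut). Same axes as the dispenser; it slides level along the dispenser's -x when pulled
- shutter (a joint): How far the shutter is pulled out, in m: 0 shut, end stop at 0.075. A spring pulls it back: about 4 N at 0, rising 0.9 N per 10 mm. Needed opening at the clip: 0.025 to 0.060
- pointer (a point): Middle of the yellow pointer (4 mm wide along the sliding direction), which moves with the grip 25 mm behind it (dispenser +x) and 28 mm to the dispenser's +y side, 72 mm above the counter, just over the gauge bar
- clip: Red clip, the mark, 10 mm long along the sliding direction, 16 mm wide, its top 66.5 mm above the counter, fixed at some place on the aluminium gauge bar beside the shutter; origin on its centre line, 42 mm above the counter. Same axes as the dispenser. Pointer over clip: same position along the dispenser's x
- pot: The dark grey pot; origin under the middle of its foot
- white_pot: White pot, same shape as the dark one, loose: leave alone; origin under its foot
- jar: Amber jar with green cap, 56 mm diameter, 85 mm tall, loose: leave alone; origin under its foot
- bowl_stack: Stack of dark bowls, 120 mm diameter, 118 mm tall, at the left: leave alone; origin under it
- lid_stack: Stack of three pale lids, 124 mm diameter, 34 mm tall, at the left: leave alone; origin under it

How it is judged:
On the way:
1. the dark pot stands upright in the blue ring, let go, with the shutter shut (horizontal distance between pot_center and nest below 0.01 m and angle between pot_center's own z axis and vertical below 0.1 rad and z of pot_center in the frame of nest between 0.02 and 0.029 m and contact force between pot and the fingers below 0.2 N and value of joint shutter below 0.01 m), for 0.2 s.
At the end, for the whole second after the job is handed in: The gripper's fingers hold the shutter grip (more than 2 N) with the pointer at rest within 6 mm of the clip's middle along the slide, nothing else propping the shutter, and the dark pot stands upright on the floor of the blue ring, within 10 mm of its centre, untouched by the fingers (horizontal distance between pot_center and nest below 0.01 m and angle between pot_center's own z axis and vertical below 0.1 rad and z of pot_center in the frame of nest between 0.02 and 0.029 m and contact force between pot and the fingers below 0.2 N and x of pointer in the frame of clip between -0.006 and 0.006 m and velocity of joint shutter between -0.01 and 0.01 m/s and contact force between shutter and the fingers above 2 N and contact force between shutter and pot below 0.2 N and contact force between shutter and white_pot below 0.2 N and contact force between shutter and jar below 0.2 N and contact force between shutter and bowl_stack below 0.2 N and contact force between shutter and lid_stack below 0.2 N); the arm keeps its last pose, push and grip.
It fails at once if the shutter is pulled open more than 15 mm while the dark pot is not in the ring (value of joint shutter above 0.015 m and horizontal distance between pot_center and nest above 0.014 m).
It fails at once if another thing on the counter is moved more than 25 mm (distance of any of white_pot, jar, bowl_stack, lid_stack from where it was at the start of the episode above 0.025 m).
It also fails if it takes over 45 s, if anything falls off the work surface, if the arm or the gripper's body presses on something with over 40 N, if the wrist force passes 120 N, or if a joint passes its speed limit or range.

## Working session

There is one attempt and no reset: what is moved stays moved. The work goes in short steps, Python scripts to look and compute and a tool call to move; the robot and the scene stay as the last step left them, time stands still between calls to the robot, and variables do not carry over. Pictures are saved under pics/ and viewed, at most 10 in all, crops included, and the job is handed in when it is done.

Besides the shell and the picture viewer there is one more tool, called after ">>>" as name([rows], argument=value, ...), one row to a line, values as JSON. apply_moves: Moves the arm, as the interface text tells. Its arguments: {"type":"object","properties":{"targets":{"type":"array","items":{"type":"array","items":{"type":"array","items":{"type":"number"}}}}},"required":["targets"]}

```bash
mkdir -p pics; cat > h.py <<'E'
import numpy as np, cv2
from workcell import get_obs, imaging, order
def shot(n,name):
    p,d=imaging.camera(n); cv2.imwrite(f'pics/{name}.png',p); np.save(f'pics/{name}.npy',d); return p,d
def rays(n,uv):
    c=imaging.get_calibration(n);K=np.array(c['camera_matrix']);R=np.array(c['rotation'])
    uv=np.atleast_2d(np.array(uv,float)); r=np.c_[uv,np.ones(len(uv))]@np.linalg.inv(K).T
    return np.array(c['eye']),r@R.T
def onplane(n,uv,z):
    e,r=rays(n,uv); return e+r*((z-e[2])/r[:,2])[:,None]
def cloud(n,d,mask):
    v,u=np.nonzero(mask&(d>0)); e,r=rays(n,np.c_[u,v]); return e+r*d[v,u][:,None]
E
python3 - <<'E'
from h import *
for n in('scene','top'):
    shot(n,n+'0'); c=imaging.get_calibration(n); print(n,np.round(c['eye'],3),np.round(c['rotation'],3).tolist(),np.round(c['camera_matrix'],1).tolist())
o=get_obs();print(o['clock'],o['eef_pos'],o['tool_rot'],o['grip_width'])
E
```

```text
scene [0.995 0.635 0.723] [0.286, 0.864, -0.396, -0.123] [[486.5, 0.0, 318.1], [0.0, 486.5, 239.7], [0.0, 0.0, 1.0]]
top [0.328 0.016 1.181] [0.719, -0.686, 0.079, -0.081] [[527.2, 0.0, 312.9], [0.0, 527.2, 242.7], [0.0, 0.0, 1.0]]
0.1 [ 0.16316649 -0.47204937  0.24749237] [ 9.86188520e-01  1.65623915e-01 -1.55899566e-04 -9.47668251e-04] 0.08539776124888046
```

View pics/top0.png

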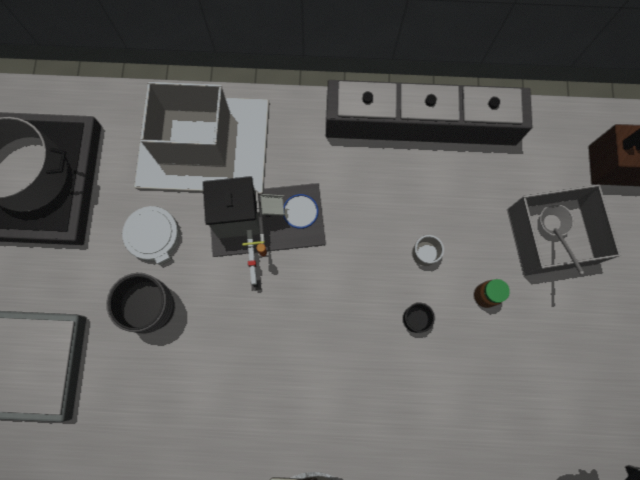

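View pics/scene0.png

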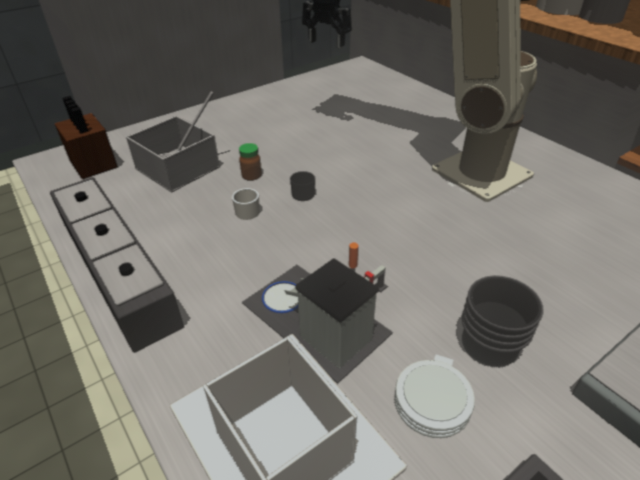

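The top view shows the dark pot at (419,318), white pot at (428,250), jar at (492,293), ring at (300,212), hopper lid at (230,200), orange grip at (261,249), yellow pointer at (254,243) and red clip at (252,263). The scene view shows the same layout. "rotation" is a quaternion, so I'll convert it before measuring.

```bash
sed -i "s/R=np.array(c\['rotation'\])/R=Rot.from_quat(c['rotation']).as_matrix()/; 1a from scipy.spatial.transform import Rotation as Rot" h.py
python3 - <<'E'
from h import *
for n in('top','scene'):
    p=cv2.imread(f'pics/{n}0.png');d=np.load(f'pics/{n}0.npy');h=cv2.cvtColor(p,cv2.COLOR_BGR2HSV).astype(int)
    e,r=rays(n,np.stack(np.meshgrid(np.arange(640),np.arange(480)),-1).reshape(-1,2)); P=(e+r*d.reshape(-1,1)).reshape(480,640,3)
    H,S,V=h[...,0],h[...,1],h[...,2]
    box=np.zeros((480,640),bool)
    if n=='top': box[170:300,200:340]=1
    else: box[230:330,240:400]=1
    print(n,'counter z',np.round(P[400,300] if n=='top' else P[200,380],3))
    for nm,m,z in(('blue',(H>105)&(H<130)&(S>110),.01),('orange',(H>=5)&(H<=14)&(S>150),.132),('yellow',(H>=20)&(H<=34)&(S>120),.072),('red',((H<=4)|(H>=175))&(S>130),.0665)):
        m=m&box; v,u=np.nonzero(m); 
        if len(u)<3: print(nm,len(u)); continue
        q=P[m&(d>0)]
        print(nm,len(u),'uv',u.mean().round(1),v.mean().round(1),[u.min(),u.max(),v.min(),v.max()],'plane',np.round(onplane(n,[u.mean(),v.mean()],z)[0],4),'cloud med',np.round(np.median(q,0),4),'zmax',q[:,2].max().round(3))
        if nm=='blue':
            w=onplane(n,np.c_[u,v],z)[:,:2]; c,rad=cv2.minEnclosingCircle(w.astype(np.float32)); print('  ring',c,rad)
            A=np.c_[2*w,np.ones(len(w))];s=np.linalg.lstsq(A,(w**2).sum(1),rcond=None)[0];print('  lsq',s[:2],np.sqrt(s[2]+s[:2]@s[:2]))
    # pots: dark pixels near
    for nm,(x0,y0) in (('dark',(419,318)),('white',(428,250)),('jar',(492,293))):
        if n=='top':
            c=P[y0,x0];print(nm,'mid',c.round(3)); ref=c
            np.save('pics/'+nm+'.npy',c)
        ref=np.load('pics/'+nm+'.npy')
        m=(np.hypot(P[...,0]-ref[0],P[...,1]-ref[1])<.05)&(d>0)&(P[...,2]>(.042 if nm!='jar' else .075))&(P[...,2]<.1)
        w=P[m][:,:2]
        if len(w)>10:
            c,rad=cv2.minEnclosingCircle(w.astype(np.float32)); print('  rim',len(w),np.round(c,4),round(rad,4),P[m][:,2].max())
    m=(P[...,2]>.14)&(d>0)&(P[...,0]>.3)&(np.hypot(P[...,0]-.45,P[...,1]-.2)<.15)&(V<70)
    w=P[m];print('lid',len(w),np.median(w,0).round(4), cv2.minAreaRect(w[w[:,2]>.145][:,:2].astype(np.float32)))
E
```

```text
top counter z [ 0.253  0.038 -0.   ]
blue 120 uv 302.4 210.4 [np.int64(284), np.int64(317), np.int64(194), np.int64(227)] plane [0.6743 0.0535 0.01  ] cloud med [0.6813 0.0508 0.0097] zmax 0.015
  ring (0.6734467148780823, 0.058624107390642166) 0.041358157992362976
  lsq [0.67349055 0.05886368] 0.03977003606401261
orange 28 uv 262.6 251.9 [np.int64(258), np.int64(265), np.int64(248), np.int64(255)] plane [0.5468 0.126  0.132 ] cloud med [0.5491 0.1275 0.1177] zmax 0.135
yellow 30 uv 253.4 242.8 [np.int64(243), np.int64(263), np.int64(242), np.int64(244)] plane [0.5784 0.1535 0.072 ] cloud med [0.578  0.1512 0.0745] zmax 0.132
red 28 uv 251.9 262.9 [np.int64(248), np.int64(255), np.int64(261), np.int64(265)] plane [0.5354 0.1541 0.0665] cloud med [0.5352 0.154  0.0651] zmax 0.071
dark mid [ 0.44  -0.217  0.005]
  rim 207 [ 0.4383 -0.2082] 0.0324 0.05647206931964699
white mid [ 0.595 -0.237  0.006]
  rim 207 [ 0.5882 -0.229 ] 0.0326 0.05610611298030488
jar mid [ 0.491 -0.354  0.085]
  rim 469 [ 0.4977 -0.3635] 0.0256 0.09214834686945883
lid 0 [nan nan nan] ((0.0, 0.0), (0.0, 0.0), 0.0)
[... 175 characters left out ...]
67 0.0094] zmax 0.013
  ring (0.6743698716163635, 0.061377931386232376) 0.041177898645401
  lsq [0.67375353 0.06116013] 0.0399137596357214
orange 37 uv 353.3 245.9 [np.int64(350), np.int64(357), np.int64(243), np.int64(249)] plane [0.558  0.1342 0.132 ] cloud med [0.5579 0.1342 0.1318] zmax 0.134
yellow 0
red 30 uv 368.9 274.3 [np.int64(366), np.int64(372), np.int64(272), np.int64(277)] plane [0.5375 0.1593 0.0665] cloud med [0.5377 0.1596 0.066 ] zmax 0.069
  rim 190 [ 0.4357 -0.2065] 0.0337 0.05357490432788381
  rim 208 [ 0.588 -0.227] 0.0341 0.053596030792151916
  rim 214 [ 0.4975 -0.3627] 0.028 0.08849690053881898
lid 0 [nan nan nan] ((0.0, 0.0), (0.0, 0.0), 0.0)
  return _methods._mean(a, axis=axis, dtype=dtype,
  ret = um.true_divide(
```

```bash
python3 - <<'E'
from h import *
for n in('top','scene'):
    d=np.load(f'pics/{n}0.npy')
    e,r=rays(n,np.stack(np.meshgrid(np.arange(640),np.arange(480)),-1).reshape(-1,2)); P=(e+r*d.reshape(-1,1))[(d>0).ravel()]
    m=(np.hypot(P[:,0]-.68,P[:,1]-.2)<.11)&(P[:,2]>.13)&(P[:,2]<.19)
    w=P[m]; print(n,len(w),np.percentile(w[:,2],[10,50,90]).round(3))
    zt=np.median(w[:,2]); t=w[abs(w[:,2]-zt)<.006][:,:2].astype(np.float32); (c,s,a)=cv2.minAreaRect(t); print('lid',np.round(c,4),np.round(s,3),a)
    m=(np.hypot(P[:,0]-.56,P[:,1]-.134)<.03)&(P[:,2]>.126)&(P[:,2]<.14); q=P[m][:,:2]; print('grip',len(q),np.round(cv2.minEnclosingCircle(q.astype(np.float32)),3) if 0 else (q.min(0),q.max(0),q.mean(0)))
E
```

```text
top 2293 [0.142 0.144 0.147]
lid [0.6941 0.21  ] [0.181 0.104] 8.966928482055664
grip 61 (array([0.54756983, 0.1236054 ]), array([0.5650315 , 0.14026267]), array([0.55557832, 0.13147655]))
scene 3008 [0.142 0.144 0.146]
lid [0.6937 0.2107] [0.183 0.105] 8.415753364562988
grip 71 (array([0.54694653, 0.1235186 ]), array([0.56570201, 0.14191866]), array([0.5566874 , 0.13407832]))
```

```bash
python3 - <<'E'
from h import *
N=np.array([.674,.060])
for n in('top','scene'):
    d=np.load(f'pics/{n}0.npy')
    e,r=rays(n,np.stack(np.meshgrid(np.arange(640),np.arange(480)),-1).reshape(-1,2)); P=(e+r*d.reshape(-1,1))[(d>0).ravel()]
    w=P[(np.hypot(P[:,0]-.67,P[:,1]-.2)<.11)&(P[:,2]>.152)&(P[:,2]<.2)]
    print(n,len(w),np.percentile(w[:,2],[10,50,90]).round(3))
    c,s,a=cv2.minAreaRect(w[:,:2].astype(np.float32)); v=np.array(c)-N; print('lid',np.round(c,4),np.round(s,3),a,'nest->lid',np.hypot(*v),np.degrees(np.arctan2(-v[0],v[1])))
E
```

```text
top 20 [0.152 0.153 0.154]
lid [0.6515 0.203 ] [0.026 0.011] 3.855473279953003 nest->lid 0.14478620247989257 8.948662832699508
scene 5 [0.152 0.152 0.152]
lid [0.6509 0.203 ] [0.025 0.008] 25.11099624633789 nest->lid 0.1448850800060647 9.180073325922622
```

Measurements agree: the nest is at (0.674, 0.060), and it lies 145 mm from the lid knob as it should. Dispenser yaw is 9°. The pot is at (0.437, -0.207), the grip at (0.5565, 0.1325) with dispenser x of -104 mm, and the clip needs about 41 mm of opening. I'm moving above the pot with the closing axis along dispenser x.

>>> apply_moves([
  [[0.43, 0.41, -0.18, 5, 1], [0.43, 0.41, -0.18, 5, 1], [0.43, 0.41, -0.18, 5, 1], [0.43, 0.41, -0.18, 5, 1], [0.43, 0.41, -0.18, 5, 1], [0.43, 0.41, -0.18, 5, 1], [0.43, 0.41, -0.18, 5, 1], [0.43, 0.41, -0.18, 5, 1]],
])

```text
clock: 0.77
eef_pos: [0.3014, -0.3402, 0.19]
tool_rot: [0.869, 0.495, -0.0, -0.0]
ft_force: [0.5, 0.3, 0.4]
grip_width: 0.0856
grasp_force: 0.0
```

>>> apply_moves([
  [[0.43, 0.41, -0.18, 5, 1], [0.43, 0.41, -0.18, 5, 1], [0.43, 0.41, -0.18, 5, 1], [0.43, 0.41, -0.18, 5, 1], [0.43, 0.41, -0.18, 5, 1], [0.43, 0.41, -0.18, 5, 1], [0.43, 0.41, -0.18, 5, 1], [0.43, 0.41, -0.18, 5, 1]],
])

```text
clock: 1.43
eef_pos: [0.4389, -0.2091, 0.1324]
tool_rot: [0.647, 0.762, -0.0, -0.0]
ft_force: [-0.7, -0.6, -0.9]
grip_width: 0.0853
grasp_force: 0.0
```

>>> apply_moves([
  [[0, 0, 0, 0, 1], [0, 0, 0, 0, 1]],
])

```text
clock: 1.6
eef_pos: [0.4385, -0.2091, 0.1322]
tool_rot: [0.648, 0.761, -0.0, -0.001]
ft_force: [0.0, -0.2, 1.0]
grip_width: 0.0857
grasp_force: 0.0
```

>>> apply_moves([
  [[-0.04, 0.05, -0.4, 0, 1], [0, 0, -0.5, 0, 1], [0, 0, -0.5, 0, 1], [0, 0, -0.5, 0, 1], [0, 0, -0.5, 0, 1], [0, 0, 0, 0, 1]],
])

```text
clock: 2.1
eef_pos: [0.4334, -0.2077, 0.034]
tool_rot: [0.65, 0.76, -0.001, -0.003]
ft_force: [-0.3, 0.1, -1.2]
grip_width: 0.0852
grasp_force: 0.0
```

>>> apply_moves([
  [[0, 0, 0, 0, -1], [0, 0, 0, 0, -1], [0, 0, 0, 0, -1], [0, 0, 0, 0, -1], [0, 0, 0, 0, -1], [0, 0, 0, 0, -1], [0, 0, 0, 0, -1]],
])

```text
clock: 2.68
eef_pos: [0.4379, -0.2091, 0.0388]
tool_rot: [0.649, 0.761, -0.0, 0.002]
ft_force: [-1.2, -0.3, 6.3]
grip_width: 0.0624
grasp_force: 66.0
```

>>> apply_moves([
  [[0, 0, 0.5, 0, -1], [0, 0, 0.8, 0, -1], [0, 0, 0.8, 0, -1], [0, 0, 0.7, 0, -1], [0, 0, 0, 0, -1], [0, 0, 0, 0, -1]],
])

```text
clock: 3.18
eef_pos: [0.4385, -0.2088, 0.1513]
tool_rot: [0.649, 0.761, 0.001, 0.003]
ft_force: [0.2, -0.5, -2.0]
grip_width: 0.0623
grasp_force: 66.2
```

```bash
python3 - <<'E'
from h import *
p,d=shot('scene','s1'); q,_=shot('top','t1')
cv2.imwrite('pics/c1.png',np.hstack([cv2.resize(p[60:260,180:380],(400,400)),cv2.resize(q[220:420,320:520],(400,400))]))
o=get_obs();print(o['eef_pos'],o['ft_force'],o['grip_width'],o['grasp_force'])
E
```

```text
[ 0.43634164 -0.20783103  0.14850043] [ 0.49316771 -0.28136645 -0.59460938] 0.061942814490965115 66.16773459361866
```

View pics/c1.png

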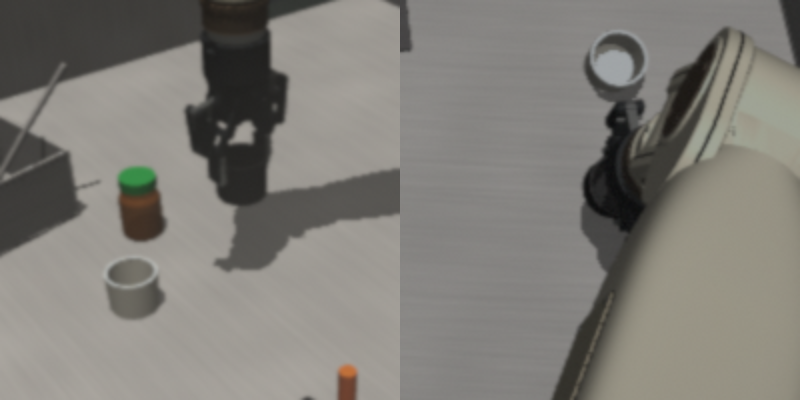

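The dark pot hangs upright in the fingers, at about (240,175) in the left crop, and the white pot and jar are untouched. Carrying it over the ring.

>>> apply_moves([
  [[0.6, 0.68, 0, 0, -1], [0.6, 0.68, 0, 0, -1], [0.6, 0.68, 0, 0, -1], [0.6, 0.68, 0, 0, -1], [0.6, 0.68, 0, 0, -1], [0.6, 0.68, 0, 0, -1], [0.6, 0.68, 0, 0, -1], [0.6, 0.68, 0, 0, -1]],
])

```text
clock: 3.95
eef_pos: [0.6285, 0.011, 0.1464]
tool_rot: [0.649, 0.761, -0.002, -0.002]
ft_force: [0.9, -1.1, -0.6]
grip_width: 0.0619
grasp_force: 66.2
```

>>> apply_moves([
  [[0.45, 0.5, 0, 0, -1], [0.4, 0.45, 0, 0, -1], [0.25, 0.3, 0, 0, -1], [0, 0, 0, 0, -1], [0, 0, 0, 0, -1], [0, 0, 0, 0, -1]],
])

```text
clock: 4.45
eef_pos: [0.6716, 0.0589, 0.1471]
tool_rot: [0.649, 0.761, -0.002, -0.001]
ft_force: [-1.0, -0.0, -1.2]
grip_width: 0.0626
grasp_force: 66.3
```

```bash
python3 - <<'E'
from h import *
p,d=shot('scene','s2')
o=get_obs();print(o['eef_pos'],o['tool_rot'],o['ft_force'],o['grip_width'])
cv2.imwrite('pics/c2.png',cv2.resize(p[180:330,210:410],(800,600)))
e,r=rays('scene',np.stack(np.meshgrid(np.arange(640),np.arange(480)),-1).reshape(-1,2)); P=(e+r*d.reshape(-1,1)).reshape(480,640,3)
np.save('pics/P2.npy',P)
m=(np.hypot(P[...,0]-.674,P[...,1]-.06)<.045)&(P[...,2]>.08)&(P[...,2]<.2)
w=P[m]
for z in np.arange(.09,.2,.01):
    k=w[abs(w[:,2]-z)<.005]
    if len(k): print(z.round(3),len(k),k.min(0).round(3),k.max(0).round(3))
print(np.percentile(w[:,2],[1,3,5]))
E
```

```text
[0.67169257 0.05849738 0.14776639] [ 0.64932954  0.76050562 -0.00119922 -0.00095652] [ 0.16214043 -0.37852619 -0.78249133] 0.06199887178490067
0.11 89 [0.647 0.032 0.108] [0.701 0.091 0.115]
0.12 197 [0.645 0.031 0.115] [0.702 0.092 0.125]
0.13 208 [0.644 0.031 0.125] [0.701 0.091 0.135]
0.14 234 [0.629 0.029 0.135] [0.713 0.093 0.145]
0.15 265 [0.633 0.03  0.145] [0.716 0.092 0.155]
0.16 243 [0.632 0.031 0.155] [0.717 0.093 0.165]
0.17 93 [0.629 0.044 0.165] [0.717 0.077 0.175]
0.18 80 [0.63  0.046 0.175] [0.717 0.08  0.185]
0.19 102 [0.63  0.047 0.185] [0.715 0.079 0.195]
0.2 40 [0.632 0.052 0.195] [0.71 0.08 0.2 ]
[0.11038274 0.1125996  0.11419067]
```

View pics/c2.png

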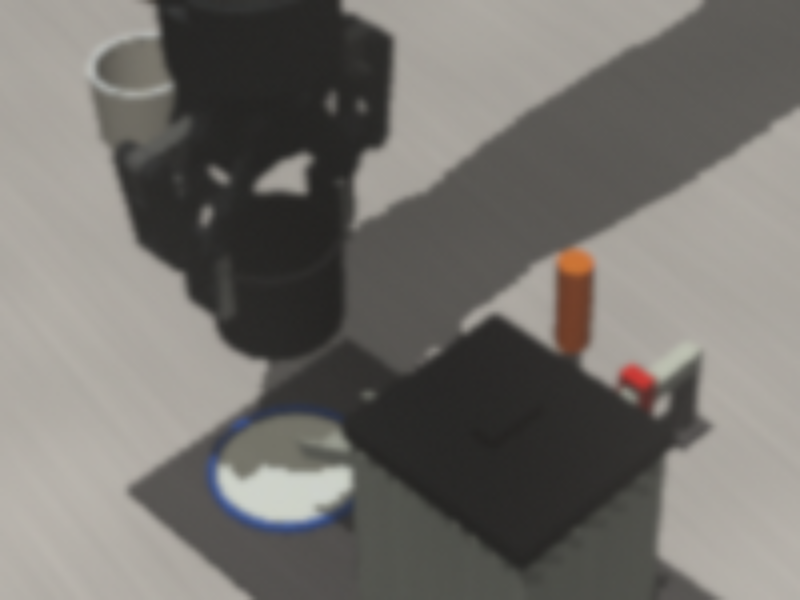

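The scene crop shows the pot at (280,280) hanging centred over the blue ring at (285,470). The cloud puts the pot at (0.673, 0.061) and the foot at about 0.110, and in the same camera the ring is at (0.674, 0.061). Lowering it.

>>> apply_moves([
  [[0.02, 0, -0.4, 0, -1], [0, 0, -0.5, 0, -1], [0, 0, -0.5, 0, -1], [0, 0, -0.4, 0, -1], [0, 0, -0.3, 0, -1], [0, 0, -0.2, 0, -1], [0, 0, -0.1, 0, -1], [0, 0, 0, 0, -1]],
])

```text
clock: 5.17
eef_pos: [0.6732, 0.059, 0.0524]
tool_rot: [0.649, 0.761, -0.0, -0.0]
ft_force: [-0.0, 0.8, -1.1]
grip_width: 0.0621
grasp_force: 66.3
```

>>> apply_moves([
  [[0, 0, -0.06, 0, -1], [0, 0, -0.06, 0, -1], [0, 0, -0.04, 0, -1], [0, 0, 0, 0, -1], [0, 0, 0, 0, -1]],
])

```text
clock: 5.58
eef_pos: [0.6739, 0.0595, 0.047]
tool_rot: [0.649, 0.761, 0.0, 0.0]
ft_force: [-0.6, 0.6, -1.6]
grip_width: 0.062
grasp_force: 66.3
```

```bash
python3 - <<'E'
from h import *
p,d=shot('scene','s3')
for i in range(3):
    o=get_obs();print(o['eef_pos'],o['ft_force'],o['grip_width'])
    if i<2: imaging.camera('top')
e,r=rays('scene',np.stack(np.meshgrid(np.arange(640),np.arange(480)),-1).reshape(-1,2)); P=(e+r*d.reshape(-1,1)).reshape(480,640,3)
h=cv2.cvtColor(p,cv2.COLOR_BGR2HSV)
m=(np.hypot(P[...,0]-.674,P[...,1]-.06)<.034)&(P[...,2]<.11)&(h[...,2]<70)
print(np.percentile(P[m][:,2],[1,3,10,50,97]).round(4))
cv2.imwrite('pics/c3.png',cv2.resize(p[200:325,220:387],(800,600)))
E
```

```text
[0.67391697 0.05952786 0.04700558] [-0.14273264  0.35204258 -0.98737322] 0.06233537333076008
[0.67392474 0.05953309 0.04702759] [ 0.25806054  0.0683825  -1.14505219] 0.06228612125383901
[0.6739094  0.05949231 0.04697593] [-1.39696655 -0.89719426 -1.03661698] 0.06210421042173015
[0.011  0.0126 0.0154 0.0408 0.1077]
```

View pics/c3.png

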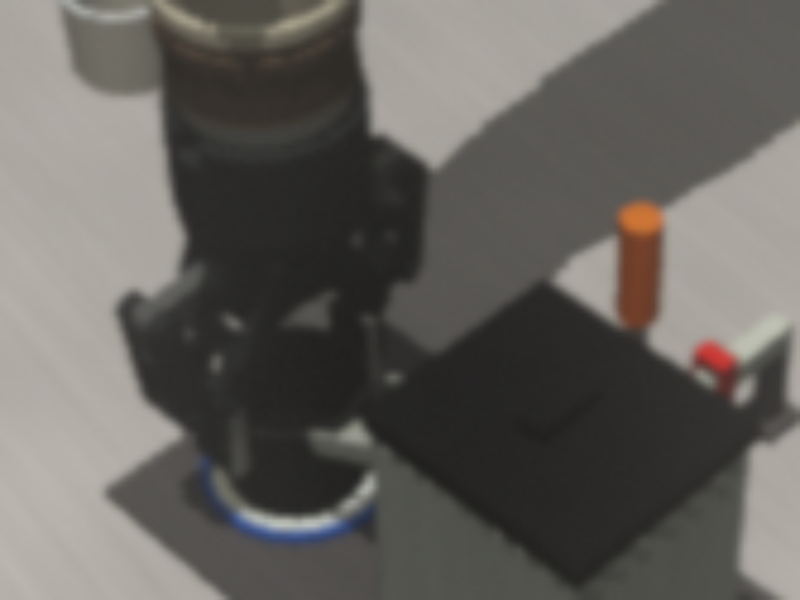

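The pot at (300,450) sits inside the blue ring outline with the foot about 4 mm above the floor, and nothing has made contact. Easing down until I feel force.

>>> apply_moves([
  [[0, 0, -0.05, 0, -1], [0, 0, -0.04, 0, -1], [0, 0, 0, 0, -1], [0, 0, 0, 0, -1]],
])

```text
clock: 6.07
eef_pos: [0.6742, 0.0595, 0.0449]
tool_rot: [0.649, 0.761, 0.001, 0.001]
ft_force: [-1.4, 0.1, 5.2]
grip_width: 0.0619
grasp_force: 66.9
```

Contact comes at TCP z 0.045, which puts the foot at about 6 mm and matches the floor. Releasing.

>>> apply_moves([
  [[0, 0, 0, 0, 1], [0, 0, 0, 0, 1], [0, 0, 0, 0, 1], [0, 0, 0, 0, 1], [0, 0, 0, 0, 1], [0, 0, 0, 0, 1]],
])

```text
clock: 6.57
eef_pos: [0.6737, 0.0594, 0.0428]
tool_rot: [0.649, 0.761, -0.0, -0.0]
ft_force: [0.3, 0.8, 0.1]
grip_width: 0.0856
grasp_force: 0.0
```

>>> apply_moves([
  [[0, 0, 0.3, 0, 1], [0, 0, 0.5, 0, 1], [0, 0, 0.7, 0, 1], [0, 0, 0.8, 0, 1], [0, 0, 0.8, 0, 1], [0, 0, 0.8, 0, 1], [0, 0, 0.8, 0, 1]],
])

```text
clock: 7.15
eef_pos: [0.6735, 0.0594, 0.2339]
tool_rot: [0.649, 0.761, 0.0, 0.0]
ft_force: [0.8, 0.5, -0.3]
grip_width: 0.0852
grasp_force: 0.0
```

>>> apply_moves([
  [[-0.5, 0.3, 0, 0, 0.2], [-0.6, 0.4, 0, 0, 0.2], [-0.6, 0.4, 0, 0, 0.2], [-0.6, 0.4, 0, 0, 0.2], [-0.4, 0.2, 0, 0, 0.2], [-0.23, 0.13, 0, 0, 0.2], [0, 0, 0, 0, 0.2], [0, 0, 0, 0, 0.2]],
])

```text
clock: 7.82
eef_pos: [0.5571, 0.1327, 0.2321]
tool_rot: [0.649, 0.761, 0.001, 0.001]
ft_force: [0.6, 0.1, 0.2]
grip_width: 0.051
grasp_force: 0.0
```

```bash
python3 - <<'E'
from h import *
p,d=shot('scene','s4');q,dq=shot('top','t4')
o=get_obs();print(o['eef_pos'],o['grip_width'])
for n,dd in(('scene',d),('top',dq)):
    e,r=rays(n,np.stack(np.meshgrid(np.arange(640),np.arange(480)),-1).reshape(-1,2)); P=(e+r*dd.reshape(-1,1)).reshape(-1,3)
    w=P[(np.hypot(P[:,0]-.674,P[:,1]-.06)<.045)&(P[:,2]>.049)&(P[:,2]<.063)]
    if len(w): c,R=cv2.minEnclosingCircle(w[:,:2].astype(np.float32));print(n,len(w),np.round(c,4),R,w[:,2].max())
cv2.imwrite('pics/c4.png',np.hstack([cv2.resize(p[180:330,220:370],(400,400)),cv2.resize(q[160:310,200:350],(400,400))]))
E
```

```text
[0.55765348 0.13217263 0.23134106] 0.051205429774458376
scene 274 [0.676  0.0655] 0.037731219083070755 0.06280255697844728
top 210 [0.6733 0.0664] 0.038604360073804855 0.06297641936109888
```

View pics/c4.png

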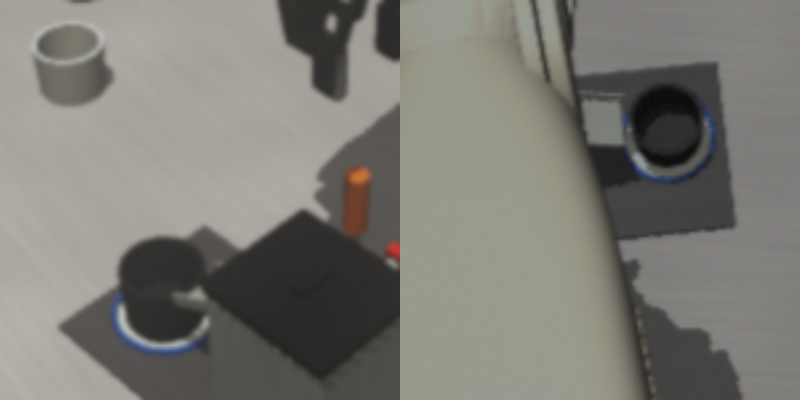

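The pot stands in the ring at (163,290) left and (667,126) right. The grip at (356,200) left is still shut. I'll check the pot's centring numerically.

```bash
python3 - <<'E'
from h import *
for n in('scene','top'):
    p=cv2.imread(f'pics/{n[0]}4.png');d=np.load(f'pics/{n[0]}4.npy');V=p.max(2).ravel()
    e,r=rays(n,np.stack(np.meshgrid(np.arange(640),np.arange(480)),-1).reshape(-1,2)); P=(e+r*d.reshape(-1,1)).reshape(-1,3)
    w=P[(np.hypot(P[:,0]-.674,P[:,1]-.06)<.042)&(P[:,2]>.046)&(P[:,2]<.063)&(V<62)]
    c,R=cv2.minEnclosingCircle(w[:,:2].astype(np.float32));print(n,len(w),np.round(c,4),R,np.percentile(w[:,2],[50,97]), w[:,:2].min(0),w[:,:2].max(0))
print(onplane('top',[300.1,207.25],.056))
E
```

```text
scene 241 [0.6759 0.0616] 0.03234302997589111 [0.05297304 0.05745352] [0.64462218 0.0317032 ] [0.70591807 0.09144882]
top 198 [0.675  0.0608] 0.03266889601945877 [0.05509309 0.05997856] [0.64344974 0.02886992] [0.70630733 0.08982922]
[[0.66789308 0.05744666 0.056     ]]
```

The pot is at (0.6755, 0.061), within 2 mm of the nest, with its rim at 56 mm. Next I descend over the grip and close.

>>> apply_moves([
  [[0, 0, -0.4, 0, 0.2], [0, 0, -0.6, 0, 0.2], [0, 0, -0.6, 0, 0.2], [0, 0, -0.6, 0, 0.2], [0, 0, -0.5, 0, 0.2], [0, 0, -0.4, 0, 0.2], [0, 0, 0, 0, 0.2], [0, 0, 0, 0, 0.2]],
])

```text
clock: 8.58
eef_pos: [0.5551, 0.1314, 0.105]
tool_rot: [0.649, 0.76, -0.002, -0.002]
ft_force: [-5.5, -1.4, -0.6]
grip_width: 0.0511
grasp_force: 0.0
```

>>> apply_moves([
  [[0, 0, 0, 0, -1], [0, 0, 0, 0, -1], [0, 0, 0, 0, -1], [0, 0, 0, 0, -1], [0, 0, 0, 0, -1], [0, 0, 0, 0, -1], [0, 0, 0, 0, -1], [0, 0, 0, 0, -1]],
])

```text
clock: 9.25
eef_pos: [0.5553, 0.1321, 0.1079]
tool_rot: [0.649, 0.761, -0.001, -0.001]
ft_force: [-6.0, -2.2, 3.5]
grip_width: 0.0168
grasp_force: 58.8
```

The grip is held (17 mm wide, 59 N). Pulling 36 mm along (-0.988, -0.156), then checking pointer against clip.

>>> apply_moves([
  [[-0.12, -0.02, 0, 0, -1], [-0.18, -0.03, 0, 0, -1], [-0.2, -0.03, 0, 0, -1], [-0.2, -0.03, 0, 0, -1], [-0.19, -0.03, 0, 0, -1], [0, 0, 0, 0, -1], [0, 0, 0, 0, -1], [0, 0, 0, 0, -1]],
])

```text
clock: 9.92
eef_pos: [0.5238, 0.1272, 0.108]
tool_rot: [0.649, 0.761, 0.002, 0.002]
ft_force: [6.7, 0.1, -4.3]
grip_width: 0.0163
grasp_force: 59.4
```

```bash
python3 - <<'E'
from h import *
o=get_obs();print(o['eef_pos'],o['ft_force'],o['grip_width'])
p,d=shot('scene','s5');q,dq=shot('top','t5')
u=np.array([np.cos(np.radians(9)),np.sin(np.radians(9))]);O=np.array([.651,.203])
for n,im in(('scene',p),('top',q)):
    h=cv2.cvtColor(im,cv2.COLOR_BGR2HSV).astype(int);H,S=h[...,0],h[...,1]
    box=np.zeros((480,640),bool)
    if n=='top': box[170:310,200:340]=1
    else: box[230:330,240:400]=1
    for nm,m,z in(('orange',(H>=5)&(H<=14)&(S>150),.132),('yellow',(H>=20)&(H<=34)&(S>120),.072),('red',((H<=4)|(H>=175))&(S>130),.0665)):
        v,uu=np.nonzero(m&box)
        if len(v)<3: print(n,nm,len(v));continue
        w=onplane(n,[uu.mean(),v.mean()],z)[0]; print(n,nm,len(v),uu.mean().round(1),v.mean().round(1),w.round(4),'disp x',((w[:2]-O)@u).round(4))
cv2.imwrite('pics/c5.png',np.hstack([cv2.resize(p[200:320,300:420],(400,400)),cv2.resize(q[200:300,200:300],(400,400))]))
E
```

```text
[0.52376445 0.12724236 0.10798787] [ 6.71330004  0.08637225 -4.27993244] 0.01627646656860529
scene orange 8 369.1 264.4 [0.5668 0.1883 0.132 ] disp x -0.0855
scene yellow 56 363.6 271.8 [0.545  0.1521 0.072 ] disp x -0.1126
scene red 8 369.5 272.1 [0.5327 0.1554 0.0665] disp x -0.1243
top orange 0
top yellow 0
top red 0
```

View pics/c5.png

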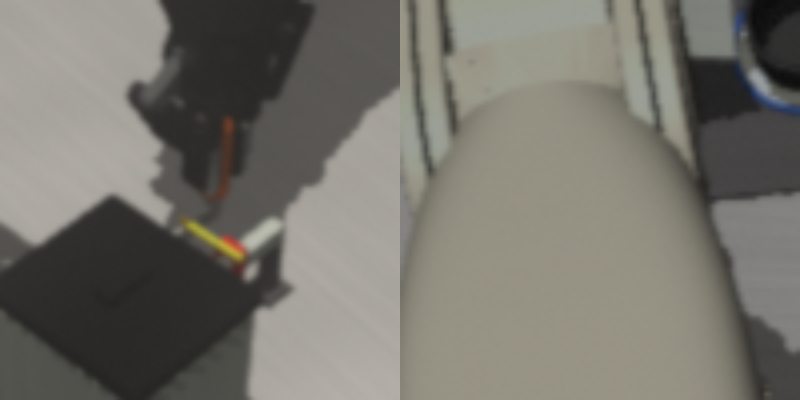

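The yellow pointer at (213,240) left is now just on the hopper side of the red clip at (232,247), about 7–9 mm short. Pulling 7 mm more.

>>> apply_moves([
  [[-0.1, -0.02, 0, 0, -1], [-0.08, -0.01, 0, 0, -1], [0, 0, 0, 0, -1], [0, 0, 0, 0, -1], [0, 0, 0, 0, -1]],
])

```text
clock: 10.43
eef_pos: [0.517, 0.1262, 0.108]
tool_rot: [0.649, 0.761, 0.003, 0.002]
ft_force: [7.2, -0.7, -5.1]
grip_width: 0.0167
grasp_force: 59.4
```

```bash
python3 - <<'E'
from h import *
o=get_obs();print(o['eef_pos'],o['ft_force'],o['grip_width'],o['grasp_force'])
p6,d6=shot('scene','s6')
u=np.array([np.cos(np.radians(9)),np.sin(np.radians(9))]);w_=np.array([-u[1],u[0]]);O=np.array([.651,.203])
def ex(n,f,kind):
    im=cv2.imread(f'pics/{f}.png');d=np.load(f'pics/{f}.npy')
    h=cv2.cvtColor(im,cv2.COLOR_BGR2HSV).astype(int);H,S=h[...,0],h[...,1]
    box=np.zeros((480,640),bool)
    if n=='top': box[170:310,200:340]=1
    else: box[230:330,240:400]=1
    m,z=(((H>=18)&(H<=34)&(S>100)),.072) if kind=='y' else ((((H<=4)|(H>=175))&(S>110)),.0665)
    m&=box; P=cloud(n,d,m); P=P[(P[:,2]>z-.03)&(P[:,2]<z+.012)]
    X=(P[:,:2]-O)@u;Y=(P[:,:2]-O)@w_
    print(f,kind,len(P),'x',np.percentile(X,[5,50,95]).round(4),'y',np.percentile(Y,[5,95]).round(4),'z',np.percentile(P[:,2],[5,50,95]).round(4),'| top part',np.median(X[P[:,2]>np.percentile(P[:,2],50)]).round(4))
    v,uu=np.nonzero(m);Q=onplane(n,np.c_[uu,v],z);A=(Q[:,:2]-O)@u;B=(Q[:,:2]-O)@w_
    print('   plane x',np.percentile(A,[3,50,97]).round(4),'y',np.percentile(B,[3,97]).round(4))
ex('top','top0','r');ex('scene','scene0','r');ex('top','top0','y');ex('scene','s5','y');ex('scene','s6','y');ex('scene','s6','r')
cv2.imwrite('pics/c6.png',cv2.resize(p6[245:305,330:410],(800,600),interpolation=cv2.INTER_NEAREST))
E
```

```text
[0.51698251 0.12617239 0.10796623] [ 7.15792209 -0.71937995 -5.14619832] 0.016698289021155315 59.376681447029114
top0 r 33 x [-0.1252 -0.1215 -0.1176] y [-0.0355 -0.022 ] z [0.0556 0.0655 0.0706] | top part -0.1202
   plane x [-0.1261 -0.1216 -0.1173] y [-0.0369 -0.0217]
scene0 r 43 x [-0.1242 -0.1185 -0.1158] y [-0.0323 -0.018 ] z [0.0603 0.0658 0.0689] | top part -0.1191
   plane x [-0.1246 -0.1183 -0.1124] y [-0.0334 -0.0147]
top0 y 39 x [-0.0816 -0.0795 -0.0776] y [-0.0559 -0.0149] z [0.0704 0.0745 0.078 ] | top part -0.0796
   plane x [-0.0828 -0.0795 -0.0764] y [-0.0561 -0.014 ]
s5 y 64 x [-0.1175 -0.1119 -0.1094] y [-0.0539 -0.0148] z [0.0617 0.0735 0.0763] | top part -0.1116
   plane x [-0.1164 -0.1126 -0.1088] y [-0.0559 -0.0134]
s6 y 62 x [-0.1221 -0.1185 -0.1164] y [-0.0535 -0.0149] z [0.066  0.0738 0.0754] | top part -0.1184
   plane x [-0.1234 -0.1196 -0.1162] y [-0.0555 -0.0141]
s6 r 23 x [-0.12   -0.1173 -0.1159] y [-0.0337 -0.0182] z [0.0543 0.0635 0.0674] | top part -0.1172
   plane x [-0.1177 -0.1149 -0.1095] y [-0.0322 -0.0124]
```

View pics/c6.png

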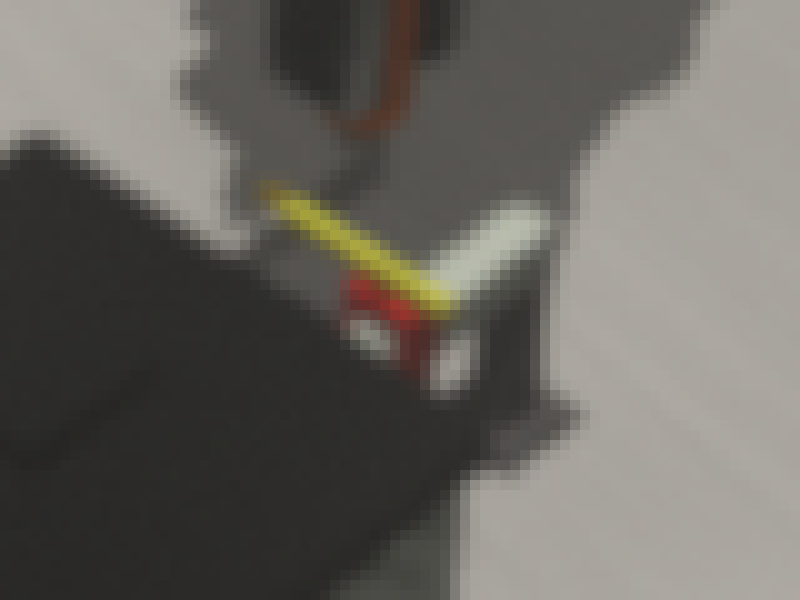

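The pointer is over the clip: in the crop the yellow bar at (360,250) runs over the red clip at (400,300). The pointer measures about -0.1187 and the clip about -0.120. I'll nudge 1.2 mm, let it settle, confirm the pot and hand in.

>>> apply_moves([
  [[-0.03, -0.005, 0, 0, -1], [0, 0, 0, 0, -1], [0, 0, 0, 0, -1], [0, 0, 0, 0, -1], [0, 0, 0, 0, -1], [0, 0, 0, 0, -1]],
])

```text
clock: 10.98
eef_pos: [0.5159, 0.126, 0.1079]
tool_rot: [0.649, 0.761, 0.003, 0.002]
ft_force: [6.7, 0.3, -4.2]
grip_width: 0.0167
grasp_force: 59.4
```

```bash
python3 - <<'E'
from h import *
o=get_obs();print(o['clock'],o['eef_pos'],o['grip_width'],o['grasp_force'],np.abs(o['joint_vel']).max())
p,d=shot('scene','s7');V=p.max(2).ravel()
e,r=rays('scene',np.stack(np.meshgrid(np.arange(640),np.arange(480)),-1).reshape(-1,2)); P=(e+r*d.reshape(-1,1)).reshape(-1,3)
w=P[(np.hypot(P[:,0]-.674,P[:,1]-.06)<.042)&(P[:,2]>.046)&(P[:,2]<.063)&(V<62)]
c,R=cv2.minEnclosingCircle(w[:,:2].astype(np.float32));print('pot',np.round(c,4),R)
if np.hypot(c[0]-.674,c[1]-.06)<.006 and o['grasp_force']>20: print(order.job_done())
E
```

```text
10.9833 [0.51587735 0.12599703 0.10794941] 0.016745969882523838 59.42955672740936 0.0019685270368688017
pot [0.675  0.0621] 0.03182178735733032
the job is handed in; nothing more can be done
None
```

I handed the job in at 11 s, with no verdict returned: the dark pot stands in the blue ring about 2 mm off centre, and the gripper holds the shutter grip with the pointer within about 2 mm of the clip's middle.

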